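# Wedge the jar row tight

## Robot

A 7-joint arm with a two-finger parallel gripper is mounted at the origin on the work surface. World frame = base frame: x ahead of the robot, y to its left, z up, the work surface at z = 0. Lengths are in mm, angles in degrees, forces in N, time in s.
With the tool pointing down it reaches from about 400 to 925 mm from the base axis. Payload 5.6 kg.
Tool frame: the origin (TCP) lies at the very end of the fingers, on their centre line; the grasp point (between the pads) lies 19 mm behind it; z points along the fingers, x is the direction in which the jaws open and shut, and the axes are right-handed (so a half turn about z gives the same grasp; the last joint's range is limited). The gripper opens to 85 mm and grips with 20 to 120 N. Pads are 22 mm wide; open, the fingers measure 114 mm over their backs; the gripper's body (76 mm by 85 mm) begins 54 mm behind the grasp point. The pads swing forward as they close: fully open they stand 13 mm farther back than shut.
Start: joints at [-76.49, 26.786, -0.665, 91.828, 0.344, 61.387, -3.226], TCP at [178.922, 624.896, 231.29] pointing down, gripper open.
Joint ranges: [-144.91, 144.91], [-17.63, 115.5], [-89.93, 88.59], [15.96, 139.68], [-74.01, 254.01], [8.47, 105.57], [-167.45, 167.45]. Speed limits (degrees/s): [147.25, 147.25, 180, 180, 180, 180, 180].

## Interface

Orientations are given as [roll, pitch, yaw] about the fixed x, y, z axes, in that order (R = Rz(yaw) Ry(pitch) Rx(roll)).
In Python, from cell import reach, move_straight, goto_joints, release, grasp, dwell, ik, get_obs, get_image, Unreachable, sign_off gives the robot as it stands. The module is installed in compiled form; this text tells all that it offers. Calls block until the motion is done:
- reach(position, orientation): joint-space move of the TCP to a pose.
- move_straight(position, orientation=None, speed=150, guard=None): straight line of the TCP; orientation=None keeps the orientation; speed is the mean speed in mm/s. With guard (N) it stops when the force on the tool has changed by that much, and returns True; else False.
- goto_joints(angles): joint-space move.
- release() and grasp(): open the fingers fully, or close them until they stop; the grip force is fixed at half the most.
- dwell(seconds).
- ik(position, orientation): joint angles nearest the present ones, or None.
- get_obs(): the state.
- get_image(name): name is "scene" or "top" or "wrist"; returns a dict with "image" (400x640x3 uint8, red, green, blue), "K" (3x3 intrinsics, pixels), "rvec" (rotation vector, rad) and "tvec" (3), from world to camera coordinates, as OpenCV has them; the wrist camera has in their place "T_tool_cam" (4x4, takes a point from camera to tool coordinates, whose origin is the TCP and whose axes are the tool frame's). Camera axes: x right, y down, z forward; pixel columns grow to the right and rows downward; lengths in mm; the calibration is good to about 2 mm. The wrist camera is an equidistant fisheye: a pixel r from the principal point sees the ray r / f radians off the axis. A picture is of the moment at which its call begins: read the wrist's pose just before it. There is no depth.
A pose or a line that the arm cannot do raises Unreachable and nothing moves.
- sign_off(): hands the job in, once; it reports no verdict.
The state is a dict: "time": time; "joint_positions": joint angles; "qd": joint speeds; "joint_efforts": joint torques, N m; "tool_pos": TCP position; "tool_rot": TCP orientation; "force": force on the tool from outside, world axes, zero at the start; "moment": the same for the moment, N m; "width": finger opening in mm.
Only numpy, scipy, OpenCV 4.12 (cv2) and the standard library are available. Lean on these libraries where they do the work, as an engineer would, in place of code of your own. Each camera call takes 0.05 s, during which the arm holds its last target. There are 200 camera calls.

## Task

The four square cream jars stand loose in the chrome rack on the counter. Push the wooden wedge, whose thin end already lies in the mouth of the gap between the last jar and the slanted end plate, on into that gap until the whole row is pressed together and wedge and jars have no play left. Leave the jars upright in the rack, the wedge flat on the counter, and everything else undisturbed.

Things in the scene. Friction and masses are not known exactly. Their poses are not given: they have to be found in the camera images.
- rack: Fixed bottomless chrome rack, 40 mm high, open at its front (-x). Origin on the counter; x front to back, y along the row, z up. Inner faces: back rail x = +32 mm; left end plate y = +176 mm; right end plate slanted from x -60, y -28 mm (front) to x +32, y -5 mm. Jars have 4 to 8 mm of play in all; pushed tight to the left plate they fill y 0 to 176 mm, fronts near x = -25 mm.
- wedge_home (a point): Point fixed to the rack, 17 mm above the counter, at x = -84, y = -17 mm in its frame, axes as the rack's: the centre of the wedge's butt comes here when the row is just tight (wedge turned like the rack). It lies 24 mm in front of the slanted plate's front edge. The push is a few N on the way and rises steeply (10 N and more) once tight; friction then keeps the wedge in.
- wedge: Loose wooden wedge, 104 mm long, 34 mm high, 55 g, flat on the counter, thin end in the mouth of the gap. Origin: centre of underside. x points from the butt (x -52 mm, y -17 to +17 mm) to the thin end (x +52 mm, y +9 to +17 mm, rounded). Side y = +17 mm is straight and faces jar_1; the other slants 1 in 4 like the rack's slanted plate. Starts within 3 degrees of the rack's yaw, 60 to 80 mm from home.
- wedge_butt (a point): Centre of the wedge's flat butt face (34 mm wide, 34 mm high), 17 mm above the counter: the face to push on, along the wedge's +x
- wedge_tip (a point): Centre of the wedge's thin end face, 17 mm above the counter
- jar_1: White square cream jar with round metal lid, 44 mm wide along the row, 56 mm deep, corners rounded, 42 mm high (54 mm with lid), about 0.12 kg, loose in the rack, number 1 counted from the gap. Origin at the centre of its underside, axes as the rack's. Tight in the row its centre is at y = 22 mm in the rack's frame.
- jar_2: White square cream jar with round metal lid, 44 mm wide along the row, 56 mm deep, corners rounded, 42 mm high (54 mm with lid), about 0.12 kg, loose in the rack, number 2 counted from the gap. Origin at the centre of its underside, axes as the rack's. Tight in the row its centre is at y = 66 mm in the rack's frame.
- jar_3: White square cream jar with round metal lid, 44 mm wide along the row, 56 mm deep, corners rounded, 42 mm high (54 mm with lid), about 0.12 kg, loose in the rack, number 3 counted from the gap. Origin at the centre of its underside, axes as the rack's. Tight in the row its centre is at y = 110 mm in the rack's frame.
- jar_4: White square cream jar with round metal lid, 44 mm wide along the row, 56 mm deep, corners rounded, 42 mm high (54 mm with lid), about 0.12 kg, loose in the rack, number 4 counted from the gap. Origin at the centre of its underside, axes as the rack's. Tight in the row its centre is at y = 154 mm in the rack's frame.
- trimmer: Bystander, loose: grey hair trimmer 130 mm long lying on the caddy's lower level. Origin at the centre of its underside.
- amber_jar: Bystander, loose: amber glass jar, 54 mm across, 75 mm tall, on the caddy's lower level. Origin at the centre of its underside.
- tweezer: Bystander, loose: steel tweezer on the caddy's upper level. Origin at the centre of its underside.
- comb: Bystander, loose: black comb 170 mm long on the caddy's upper level. Origin at the centre of its underside.
- mirror: Bystander, loose: round stand mirror, 245 mm tall, on a 120 mm base. Origin at the centre of its underside.
- round_tin: Bystander, loose: flat round metal tin, 66 mm across, 26 mm tall, on the counter in front of the jars. Origin at the centre of its underside.
- lotion: Bystander, loose: clear bottle, 44 mm across, 120 mm tall, beyond the slanted end of the rack. Origin at the centre of its underside.
- tumbler: Bystander, loose: white ceramic tumbler, 72 mm across, 95 mm tall. Origin at the centre of its underside.
- caddy: Fixed two-level chrome corner caddy, 240 by 240 mm, 322 mm tall, to the robot's right; origin under its centre. A bystander.

How it is judged (in metres and radians):
At the end, for the whole second after the job is handed in: Row closed up: jar_1 within 1.8 mm of tight (y over 20.2 mm in the rack's frame); wedge origin at x -40 to -20 mm there, within 0.08 rad of the rack, flat on the counter; jars upright (0.1 rad), on the counter, not pulled out (x over -12 mm); all at rest (y of jar_1 in the frame of rack above 0.0202 m and x of wedge in the frame of rack between -0.04 and -0.02 m and angle between the x axis of wedge and the x axis of rack, either way round below 0.08 rad and height (world z) of each of wedge, jar_1, jar_2, jar_3, jar_4 below 0.006 m and angle between each of wedge, jar_1, jar_2, jar_3, jar_4's own z axis and vertical below 0.1 rad and linear speed of each of wedge, jar_1, jar_2, jar_3, jar_4 below 0.01 m/s and x of each of jar_1, jar_2, jar_3, jar_4 in the frame of rack above -0.012 m); the robot touches nothing.
It fails at once if a jar is tipped (angle between any of jar_1, jar_2, jar_3, jar_4's own z axis and vertical above 0.35 rad).
It fails at once if a bystander is knocked over or moved more than 15 mm (distance of any of trimmer, amber_jar, tweezer, comb, mirror, round_tin, lotion, tumbler from where it was at the start of the episode above 0.015 m).
It also fails if it takes over 32 s, if anything falls off the work surface, if the arm or the gripper's body presses on something with over 40 N, if the wrist force passes 120 N, or if a joint passes its speed limit or range.

## Working session

There is one attempt and no reset: what is moved stays moved. The work goes in short steps, each a Python script; the robot and the scene stay as the last script left them, time stands still between calls to the robot, and variables do not carry over. Pictures are saved under pics/ and viewed, about 8 in all and at most 12, crops included, and the job is handed in when it is done.

```bash
mkdir -p pics
python3 - <<'E'
from cell import *
import cv2,numpy as np
o=get_obs();print(o)
for n in("scene","top","wrist"):
    d=get_image(n);cv2.imwrite(f"pics/{n}0.png",d["image"][:,:,::-1]);print(n,{k:np.round(v,4).tolist() for k,v in d.items() if k!="image"})
E
```

```text
{'time': 0.0, 'joint_positions': array([-76.48648148,  26.83882268,  -0.66276335,  91.8787311 ,
         0.34476595,  61.38527803,  -3.22600409]), 'qd': array([ 0.13560076,  0.02389055,  0.03102501, -0.03530408,  0.04428714,
        0.12939399, -0.04941728]), 'joint_efforts': array([-1.16557103e-04, -5.32368422e+01,  2.15679815e-02, -2.51305819e+01,
        1.14051194e-02,  7.70167942e-03,  1.80960126e-05]), 'tool_pos': array([178.85969937, 624.35387143, 230.32215567]), 'tool_rot': array([1.79991185e+02, 1.00522835e-01, 7.40174912e+01]), 'force': array([-0.09248375, -0.60469266, -0.57461386]), 'moment': array([-0.01929502, -0.03034161,  0.0228391 ]), 'width': 85.54595865790384}
scene {'K': [[492.5511, 0.0, 320.3195], [0.0, 492.5511, 185.8966], [0.0, 0.0, 1.0]], 'rvec': [1.5809, 1.9737, -0.8155], 'tvec': [176.8342, -227.1099, 2014.7697]}
top {'K': [[517.6651, 0.0, 326.0829], [0.0, 517.6651, 205.0032], [0.0, 0.0, 1.0]], 'rvec': [2.0243, -2.201, 0.2317], 'tvec': [-26.6864, 530.4358, 1557.2665]}
wrist {'K': [[309.7069, 0.0, 317.6287], [0.0, 309.7069, 192.8292], [0.0, 0.0, 1.0]], 'T_tool_cam': [[1.0, -0.0001, 0.0008, 0.8248], [-0.0002, 0.9611, 0.2762, -71.6275], [-0.0008, -0.2762, 0.9611, -141.8871], [0.0, 0.0, 0.0, 1.0]]}
```

View pics/top0.png

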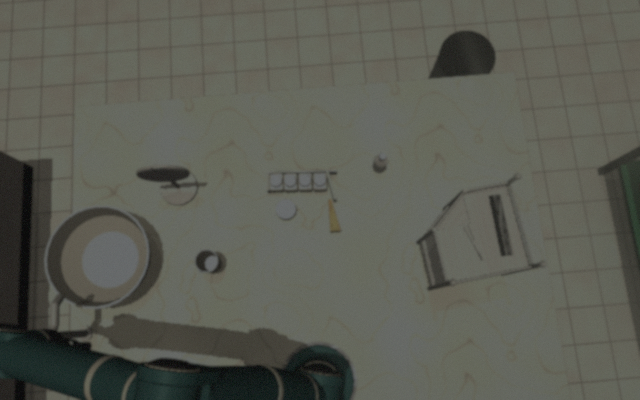

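View pics/scene0.png

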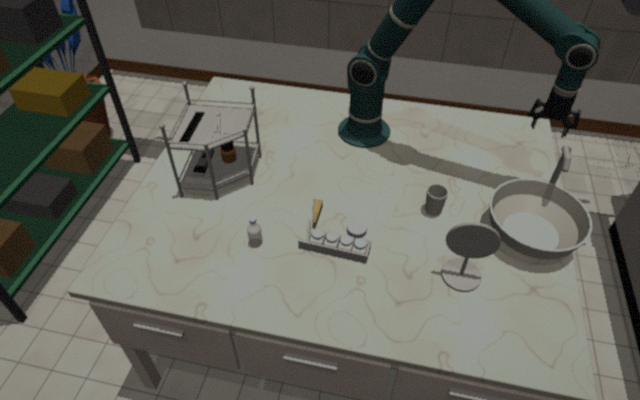

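Top view: the wedge is at about (335,215) with its butt at about (336,232). The jar lids run from (277,180) to (320,180), and the tin is at (287,210). The counter is clear in front of the butt. Next I'll get rough world positions, then look from close up with the wrist camera.

```bash
cat > h.py <<'E'
from cell import *
import cv2,numpy as np
from scipy.spatial.transform import Rotation as R
def onplane(o,r,z): r=np.atleast_2d(r); return o+r*((z-o[2])/r[:,2:3])
def fixed(d,px,z):
    M=cv2.Rodrigues(np.array(d["rvec"],float))[0];t=np.ravel(d["tvec"])
    px=np.atleast_2d(px).astype(float);r=np.c_[px,np.ones(len(px))]@np.linalg.inv(d["K"]).T@M
    return onplane(-M.T@t,r,z)
def wrist(d,obs,px,z):
    K=d["K"];T=np.array(d["T_tool_cam"]);px=np.atleast_2d(px).astype(float)
    v=(px-[K[0][2],K[1][2]])/K[0][0];th=np.linalg.norm(v,axis=1,keepdims=True)+1e-9
    r=np.c_[v/th*np.sin(th),np.cos(th)]
    W=R.from_euler('xyz',obs["tool_rot"],degrees=True).as_matrix()
    return onplane(obs["tool_pos"]+W@T[:3,3],r@(W@T[:3,:3]).T,z)
E
python3 - <<'E'
from h import *
d=get_image("top")
for n,p,z in[("butt",(336,232),34),("tip",(331,199),34),("jar1",(320,180),54),("jar4",(277,180),54),("tin",(287,210),26),("lotion",(380,160),120)]:
    print(n,fixed(d,p,z).round())
b=fixed(d,(336,232),34)[0];t=fixed(d,(331,199),34)[0];print(ik([b[0]-90,b[1],200],[180,0,90]))
E
```

```text
butt [[442. -95.  34.]]
tip [[549. -88.  34.]]
jar1 [[609. -59.  54.]]
jar4 [[620.  77.  54.]]
tin [[527.  53.  26.]]
lotion [[ 639. -245.  120.]]
[-31.62976655  -1.36681331  42.11154014 132.54423144   1.22419871
  48.47630456  99.66203593]
```

Run:
```python
from h import *
grasp()
move_straight([430,230,260],[180,0,85],speed=250)
move_straight([430,-92,200],[180,0,85],speed=200)
dwell(.3)
o=get_obs();d=get_image("wrist");np.save("w1.npy",[o,d],allow_pickle=True)
print(o["time"],o["tool_pos"],o["tool_rot"],o["width"],o["joint_positions"])
cv2.imwrite("pics/w1.png",d["image"][:,:,::-1])
```

```text
5.0833 [430.06905563 -91.69845034 200.06241063] [ 1.79993255e+02 -4.18668377e-03  8.50390228e+01] -0.1426711374436131 [-16.23788467   8.47870696  26.31904036 123.17174381  -4.95154047
  49.31712351  98.10276432]
```

View pics/w1.png

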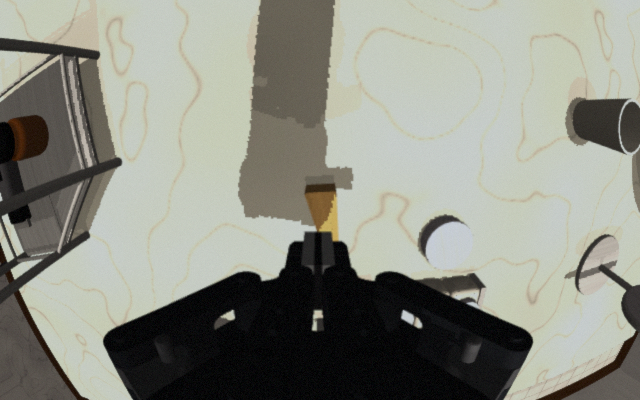

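The butt's top edge runs from (306,193) to (336,192), but the gripper hides the rack. I'll take one view from the jar side, turned 90°, to fix the rack and wedge together.

Run:
```python
from h import *
o,d=np.load("w1.npy",allow_pickle=True)
w=wrist(d,o,[(306,193),(336,192)],34);print("butt",w.round(1),w.mean(0).round(1))
move_straight([535,70,230],[180,0,175],speed=180)
dwell(.3)
o=get_obs();d=get_image("wrist");np.save("w2.npy",[o,d],allow_pickle=True)
print(o["time"],o["tool_pos"],o["tool_rot"])
cv2.imwrite("pics/w2.png",d["image"][:,:,::-1])
```

```text
butt [[ 446.4 -103.8   34. ]
 [ 448.   -72.8   34. ]] [447.2 -88.3  34. ]
7.15 [534.93265781  69.90280185 230.03259049] [-1.79998599e+02  1.57332398e-03  1.74985161e+02]
```

View pics/w2.png

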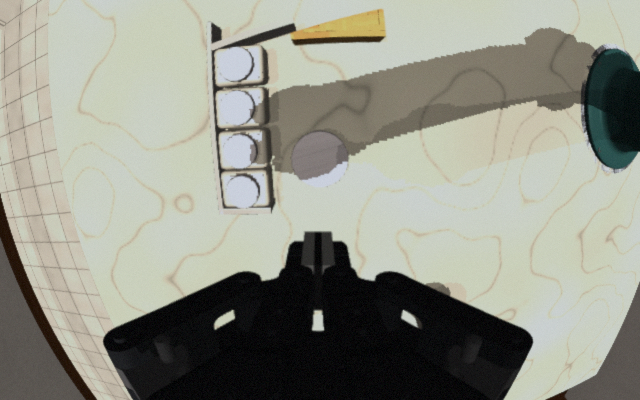

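The whole row is visible: lids from about (238,65) to (243,190), the slanted plate from (215,47) to (296,28), and the wedge from (292,35) to (384,25). I'll enlarge this region for exact corners.

Run:
```python
from h import *
o,d=np.load("w2.npy",allow_pickle=True);im=d["image"]
c=im[0:150,200:400][:,:,::-1];cv2.imwrite("pics/w2c.png",cv2.resize(c,None,fx=4,fy=4,interpolation=cv2.INTER_CUBIC))
h=cv2.cvtColor(im,cv2.COLOR_RGB2HSV);m=((h[...,1]>110)&(h[...,2]>120)&(h[...,0]>10)&(h[...,0]<30)).astype(np.uint8);m[80:]=0;m[:,:280]=0
cs=max(cv2.findContours(m,0,2)[0],key=cv2.contourArea);print(cv2.approxPolyDP(cs,2,True)[:,0].tolist())
```

```text
[[382, 10], [291, 33], [292, 38], [384, 36]]
```

View pics/w2c.png

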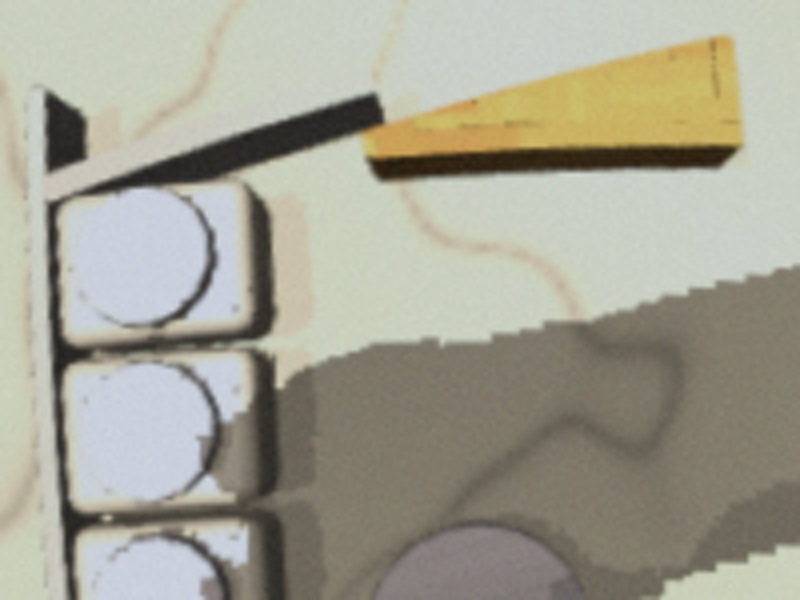

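Run:
```python
from h import *
o,d=np.load("w2.npy",allow_pickle=True)
im=d["image"]
f=lambda P,z:wrist(d,o,P,z)[:,:2]
W=f(np.array([(734,38),(743,145),(365,157),(366,130)])/4+[200,0],34);print("wedge bf,bn,tn,tf",W.round(1).tolist())
bc=(W[0]+W[1])/2;v=W[2]-W[1];print("butt",bc,"wyaw",np.degrees(np.arctan2(v[1],v[0])),np.linalg.norm(v))
# rail inner top edge, lids
g=f(np.array([(48,200),(60,500)])/4+[200,0],40);v=g[0]-g[1];print("rail",g,"yaw",np.degrees(np.arctan2(-v[1],-v[0]))-90)
s=f(np.array([(85,190),(378,94)])/4+[200,0],40);v=s[0]-s[1];print("slant",s,"yaw",np.degrees(np.arctan2(v[1],v[0])-np.arctan2(23,92)))
c=cv2.cvtColor(im,cv2.COLOR_RGB2GRAY)
L=f(np.array([(235.8,63.8),(237.5,107.5),(239,150),(243,190)]),54);v=L[3]-L[0];yaw=np.arctan2(v[1],v[0])-np.pi/2
print("lids",L.round(1).tolist(),np.degrees(yaw))
```

```text
wedge bf,bn,tn,tf [[445.9, -103.8], [446.7, -72.0], [549.3, -75.1], [548.4, -82.9]]
butt [446.26309714 -87.91965726] wyaw -1.742433976713906 102.70801711022928
rail [[636.7219769  -75.21880916]
 [642.03416239   9.08538323]] yaw -3.60556131082366
slant [[625.83582677 -76.07004845]
 [544.04774738 -91.26360554]] yaw -3.512518611696732
lids [[607.4, -52.5], [610.2, -6.3], [614.2, 38.5], [616.1, 82.3]] -3.673006601371166
```

Run:
```python
from h import *
O=[180,0,86.4]
b=np.array([446.3,-87.9]);hm=np.array([520.8,-78.8]);ux=np.array([.998,-.063])
P=lambda p,off,z:[*(p-ux*off),z]
move_straight(P(b,26,130),O,speed=180)
move_straight(P(b,26,9),speed=100)
dwell(.2);f0=get_obs()["force"]
def show(s,g):
    o=get_obs();loc=o["tool_pos"][:2]-hm;print(s,g,round(o["time"],2),"rel home",(loc@ux).round(1),o["tool_pos"].round(1),"dF",(o["force"]-f0).round(1))
show("start",0)
g=move_straight(P(b,13,9),speed=40,guard=12);show("touch",g)
g=move_straight(P(b+(hm-b)*.85,11,9),speed=30,guard=14);show("push",g)
if not g:
    g=move_straight(P(hm+ux*9,11,9),speed=15,guard=14);show("tight",g)
```

```text
start 0 10.46 rel home -99.4 [420.7 -86.2   9.4] dF [0. 0. 0.]
touch False 10.93 rel home -86.6 [433.5 -87.1   8.9] dF [-0.3 -0.6  0.4]
push False 13.28 rel home -22.2 [498.5 -79.5   9. ] dF [-0.2  0.   0.5]
tight True 14.35 rel home -9.4 [511.4 -78.3   7.8] dF [ 1.1 -0.9 -0.1]
```

Guard tripped about where the row should be tight, but the force relaxed afterwards. A slow second push will show whether it's really tight.

Run:
```python
from h import *
ux=np.array([.998,-.063])
def show(s,g):
    o=get_obs();print(s,g,round(o["time"],2),o["tool_pos"].round(1),"F",o["force"].round(1))
p=get_obs()["tool_pos"];dwell(.2);show("rest",0)
for k in range(1,7):
    g=move_straight([*(p[:2]+ux*1.5*k),9],speed=10,guard=20);show(k,g)
    if g: break
o=get_obs();q=o["tool_pos"]
move_straight([*(q[:2]-ux*15),9],speed=60);show("back",0)
move_straight([*(q[:2]-ux*25),130],speed=150)
move_straight([535,70,230],[180,0,175],speed=200);dwell(.3)
o=get_obs();d=get_image("wrist");np.save("w3.npy",[o,d],allow_pickle=True);print(o["time"])
cv2.imwrite("pics/w3c.png",cv2.resize(d["image"][0:150,200:400][:,:,::-1],None,fx=4,fy=4,interpolation=cv2.INTER_CUBIC))
```

```text
rest 0 14.55 [510.5 -78.    7.4] F [ 0.  -0.   0.7]
1 False 15.04 [511.8 -78.2   8.6] F [-3.8  0.7 -1.5]
2 False 15.34 [511.8 -78.1   8.5] F [-7.8  1.4  1.8]
3 False 15.64 [511.8 -78.1   8.3] F [-10.3   0.4   5.6]
4 False 15.94 [511.8 -78.1   8.2] F [-14.5   0.4   7.7]
5 False 16.24 [511.7 -78.    7.9] F [-17.    1.7   9.2]
6 False 16.54 [511.7 -78.    7.6] F [-20.5   1.2  11.2]
back 0 17.08 [497.7 -77.2   9.4] F [-0.2  0.1 -0.3]
20.0417
```

View pics/w3c.png

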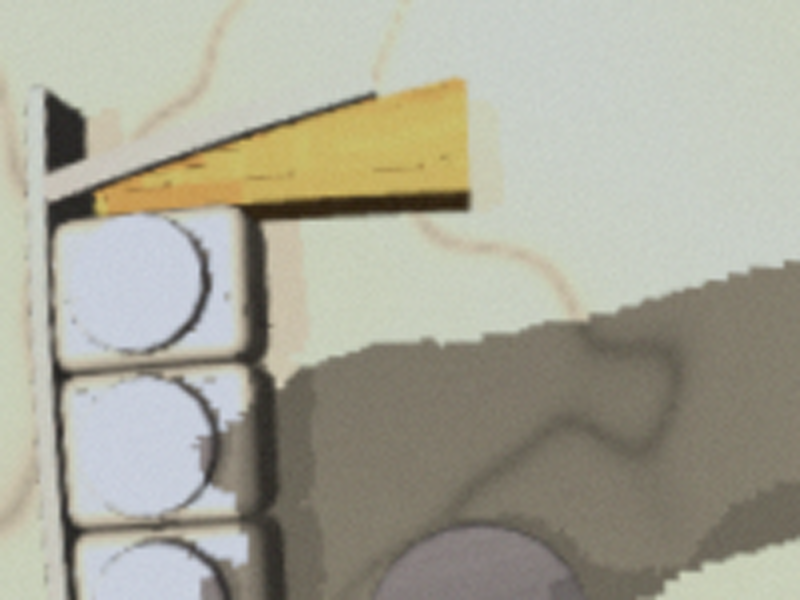

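The wedge is fully in, with its butt from (464,80) to (469,193) in the crop, and the jars are closed up. The tool held at x = 511.8 while the force rose to 20 N, so the row is tight. One numeric check before handing in.

Run:
```python
from h import *
o,d=np.load("w3.npy",allow_pickle=True)
f=lambda P,z:wrist(d,o,np.array(P)/4+[200,0],z)[:,:2]
W=f([(464,80),(469,193),(95,213)],34);J=f([(138,281)],54)[0]
y=np.radians(-3.6);A=np.array([[np.cos(y),-np.sin(y)],[np.sin(y),np.cos(y)]]);og=np.array([605.7,-67.1])
v=W[2]-W[1];print("butt local",((W[0]+W[1])/2-og)@A,"rel yaw",np.degrees(np.arctan2(v[1],v[0])-y),"jar1 local",(J-og)@A)
i=d["image"];cv2.imwrite("pics/w3d.png",cv2.resize(i[0:220,200:400][:,:,::-1],None,fx=2.7,fy=2.7,interpolation=cv2.INTER_CUBIC))
```

```text
butt local [-83.18031569 -16.56272859] rel yaw -0.9330347419063131 jar1 local [ 2.33537452 21.43533558]
```

View pics/w3d.png

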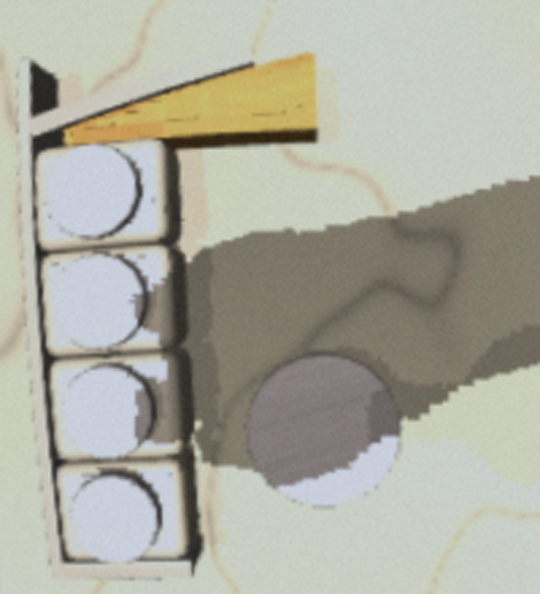

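All four jars stand upright and touching, jar 4 is against the left plate, and the tin is where it was.

```bash
python3 -c "
from cell import *
sign_off()"
```

```text
the job is handed in; nothing more can be done
```

The wedge is pushed home and the row is tight. I handed the job in at about 20 s on the robot's clock, with the gripper clear of everything. I pushed the wedge in along the slanted plate with closed fingers.

- **Tightness:** the first guarded push stopped close to home, but its force then relaxed to almost nothing, so I pushed again. That time the tool held still while the push rose from 4 to 20 N.
- **Wedge position:** the last close view puts the butt at (-83.2, -16.6) mm in the rack frame, against home at (-84, -17). Its yaw is about 0.9° off the rack's, inside the limit of 4.6° (0.08 rad).
- **Jars:** jar 1 measured y ≈ 21.4 mm (limit 20.2). Reading error is around 1–2 mm, so the image alone doesn't prove that margin; the steep force rise supports it. All four look upright, touching and seated in the rack.
- **Bystanders:** the tin looked unmoved. I didn't check the others again after the push, but the arm's path kept well away from them.

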